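# Unlock a spring clamp with a mallet and hold its jaw open at the mark

### The job

Get the spring clamp ready for a colleague to drop a specimen block in: take the upright hand mallet, drive the clamp's lock pin all the way down with it, and stand the mallet upright on the bench again. Then take the sliding jaw by its upright grip, pull it out against its spring until its pointer is level with the mark post, and keep it there: finish while still holding the grip, because the jaw springs shut when let go. Leave the other things on the bench where they are.

Things in the scene. Friction and masses are not known exactly. Their poses are not given: they have to be found in the camera images.
- clamp: Grey base plate, 220 (x) x 180 (y) x 18 mm, fixed to the bench, turned up to 0.35 rad from facing the robot. Origin: centre of its underside, on the bench; z up; the jaw opens along -x (roughly towards the robot); +y is the lock pin's side, -y the mark post's. A fixed back jaw (30 x 100 mm, top 66 mm high) stands at x +72 to +102 mm.
- jaw: Aluminium sliding jaw on the clamp's rail, 70 (x) x 60 (y) mm, top 58 mm high; a wing on its +y side reaches to y 64 mm, its front edge 35 mm before the jaw's centre. Axes as the clamp's. Origin: under its centre at bench height; shut, at clamp x +30 mm; slides up to 85 mm along -x. While the lock pin is up the wing is stopped by it after 25 mm, short of any mark.
- grip (a point): Middle of the jaw's upright black grip, 92 mm above the bench, straight above the jaw's origin. The grip is a plate 14 mm thick along the clamp's x, 46 mm wide along y, from 58 to 108 mm above the bench; pinch it from above, one finger before and one behind it. A spring pulls the jaw shut with 4 N at the start, 1.2 N more per 10 mm, 13 N at the farthest mark.
- pointer (a point): Tip of the small pointed steel pointer on the jaw's -y side, 50 mm above the bench; it moves with the jaw, at the same clamp x as the jaw's origin, 58 mm to its -y side.
- mark_post: The mark: slim steel post 14 x 16 mm with a roof-shaped ridge on top, 64 mm above the bench, fixed on the plate's -y side (clamp y -74 mm), set anew each time: a pull of 42 to 66 mm. Origin: centre of its foot, 18 mm above the bench; axes as the clamp's. The jaw is at the mark when pointer tip and post have the same clamp x (they stay about 16 mm apart in y).
- lock_pin: The steel lock pin, upright, with a round head 20 mm across and 8 mm thick, at x -40, y +50 mm in the clamp's frame. It slides only down and up. Origin: on its axis; at bench height with the pin up.
- pin_top (a point): Centre of the top of the lock pin's head. 64 to 68 mm above the bench at the start; 44 mm when the pin is fully down, its head seated on the round boss of the base plate. It needs about 10 to 12 N and stays down where it was driven (friction outdoes its weak spring).
- mallet: A hand mallet that stands upright on its round striking face: white head 36 mm across and 44 mm high (a steel band of 40 mm round its middle), above it a straight round aluminium handle 24 mm across from 44 to 104 mm height, and an end cap 30 mm across up to 112 mm. About 0.25 kg. Origin: centre of the striking face underneath; z along the handle. Loose.
- eyepiece: Bystander: black and white microscope eyepiece, 34 mm across, 48 mm high. Origin: centre of its underside.
- beaker: Bystander: clear beaker, 63 mm across, 76 mm high. Origin: centre of its underside.
- wax: Bystander: white wax block, 34 x 42 x 22 mm. Origin: centre of its underside.
- stain: Bystander: small brown dropper bottle, 43 mm across, 112 mm high. Origin: centre of its underside.
- coverslips: Bystander: small flat white box, 46 x 62 x 16 mm. Origin: centre of its underside.
- petri: Bystander: shallow round dish, 58 mm across, 15 mm high. Origin: centre of its underside.
There are look-alikes about, which are no part of the job. Of the things that look like the mallet, the smaller one is meant.

How it is judged:
By the outcome, as a careful person would: the job done as asked, in the order asked, and still so for the second after the job is handed in, while the arm keeps its last pose, push and grip.
It also fails if it takes over 54 s, if anything falls off the work surface, if the arm or the gripper's body presses on something with over 40 N, if the wrist force passes 120 N, or if a joint passes its speed limit or range.

### The arm

A 6-joint arm with a two-finger parallel gripper is mounted at the origin on a cart in front of the work surface, level with it; the furniture and walls round the work are solid. World frame = base frame: x ahead of the robot, y to its left, z up, the work surface at z = 0. Lengths are in m, angles in rad, forces in N, time in s.
With the tool pointing down it reaches from about 0.275 to 0.725 m from the base axis. Payload 15.9 kg.
Tool frame: the origin (TCP) lies at the very end of the fingers, on their centre line; the grasp point (between the pads) lies arm.grip_point_offset behind it (arm.grip_point_offset is the distance from the TCP to the grasp point, in m); z points along the fingers, y is the line along which they close (so a half turn about z gives the same grasp; the last joint's range is limited). The gripper opens to 85 mm and grips with 20 to 120 N. Pads are 22 mm wide; open, the fingers measure 114 mm over their backs; the gripper's body (76 mm by 85 mm) begins 54 mm behind the grasp point. The pads swing forward as they close: fully open they stand 13 mm farther back than shut.
Start: joints at [-1.165, 0.213, -0.034, 1.323, 0, 1.571], TCP at [0.197, -0.459, 0.21] pointing down, gripper open.
Joint ranges: [-2.98, 2.98], [-0.74, 1.72], [-1.14, 1.35], [-2.1, 2.04], [-1.57, 1.44], [-3.14, 3.14]. Speed limits (rad/s): [1.89, 1.89, 2.39, 2.57, 3.14, 3.14].

### API

Orientations are given as a rotation vector (axis times angle).
In Python, from station import get_obs, imaging, arm gives the robot as it stands.
- The arm moves only by the shell command python3 -m creep 'ROWS' [OPENING] [FORCE]. ROWS is JSON, a list that holds one entry, the list of rows, each a list of 4 numbers: the shift along the world's x, y, z as a fraction of full scale, then the turn about the world's z as a fraction of full scale. In form: [[[x, y, z, twist], ...]]. A call has 1 to 8 rows; each row is the pose to reach, as a shift and turn from the pose commanded when the call began, turning the shorter way round; what a row does not reach only later rows make up. Full scale, the value 1, is 1 m for a shift and pi rad for a turn. A row lasts 1/10 s, in which the tool goes at most 50 mm and 8.59 degrees, less where a joint would pass 70% of its speed; a pose out of reach is approached as far as the arm can. A call with a number of a shift or a turn outside -1 to 1 is refused whole. A call with a gripper value outside its range is refused whole. OPENING is the gripper command: -1 is fully open, 1 is shut, values between are in proportion, set as the call begins (- or left out, the last holds). The fingers move at their own pace and stop on an object; FORCE is the grip in N (left out, the last holds). Time passes only in rows, so rows that repeat a pose let the fingers close. It gives the time, the measured TCP pose, the force, the opening and the grip force at its end, in the units of the state.
- get_obs(): the state, without advancing time (a new reading comes with each control period).
- imaging.capture(name): name is "scene" or "top" or "wrist"; returns the picture (384x512x3 uint8, red, green, blue); there is no depth.
- imaging.get_calibration(name): a dict with "K" (3x3 intrinsics, pixels), "camera_from_world" (4x4, takes a point from world to camera coordinates). Camera axes: x right, y down, z forward; pixel columns grow to the right and rows downward; lengths in m; the calibration is good to about 2 mm. A picture is of the moment at which its call begins: read the wrist's pose just before it. get_calibration takes no time and is no camera call; for the wrist camera it gives the pose at the moment of the call.
- arm.close_job(): hands the job in; it is judged then, once.
The state is a dict: "t": time; "joint_pos": joint angles; "qvel": joint speeds; "joint_torque": joint torques, N m; "ee_pos": TCP position; "eef_rot": TCP orientation; "contact_force": force on the tool from outside, world axes, zero at the start; "ft_torque": the same for the moment, N m; "finger_gap": finger opening in m; "grasp_force": force on a finger pad.
Only numpy, scipy, OpenCV 4.12 (cv2) and the standard library are available. Lean on these libraries where they do the work, as an engineer would, in place of code of your own. Each camera call takes 0.05 s, during which the arm holds its last target. There are 200 camera calls.

## Working session

There is one attempt and no reset: what is moved stays moved. The work goes in short steps, Python scripts to look and compute and a shell command to move; the robot and the scene stay as the last step left them, time stands still between calls to the robot, and variables do not carry over. Pictures are saved under pics/ and viewed, at most 10 in all, crops included, and the job is handed in when it is done.

```bash
mkdir -p pics; ls
python3 - <<'E'
from station import get_obs, imaging, arm
import cv2,numpy as np
print(get_obs(), arm.grip_point_offset)
for n in("scene","top"):
    im=imaging.capture(n); cv2.imwrite(f"pics/{n}0.png",im[:,:,::-1]); print(n,imaging.get_calibration(n))
E
```

```text
pics
{'t': 0.0, 'joint_pos': array([-1.16499788e+00,  2.13382457e-01, -3.50287538e-02,  1.32351305e+00,
        1.27433697e-05,  1.57079487e+00]), 'qvel': array([ 9.14666198e-04, -1.73905990e-04, -7.91497146e-04, -2.39919224e-04,
        7.80304719e-05, -2.85982396e-05]), 'joint_torque': array([-3.04756919e-03, -6.86160421e+01,  4.87116730e+01,  1.73929083e-02,
       -3.15552543e-04, -1.01778119e-05]), 'ee_pos': array([ 0.19723925, -0.45906402,  0.20951508]), 'eef_rot': array([-3.07606238e+00, -6.32841182e-01,  3.37299740e-04]), 'contact_force': array([-1.02647335,  0.17124495, -0.16583693]), 'ft_torque': array([ 0.00483068, -0.00014395,  0.00520717]), 'grasp_force': 0.0, 'finger_gap': 0.08567129928670232} 0.0187
scene {'K': array([[489.61604075,   0.        , 261.86500375],
       [  0.        , 489.61604075, 197.06403765],
       [  0.        ,   0.        ,   1.        ]]), 'camera_from_world': array([[ 6.44349238e-01, -7.64730867e-01, -8.72358189e-04,
        -4.05532660e-01],
       [-3.30150871e-01, -2.77150200e-01, -9.02323761e-01,
         2.35962466e-01],
       [ 6.89793058e-01,  5.81699637e-01, -4.31058082e-01,
         1.22904095e+00],
       [ 0.00000000e+00,  0.00000000e+00,  0.00000000e+00,
         1.00000000e+00]])}
top {'K': array([[357.01662234,   0.        , 260.50310583],
       [  0.        , 357.01662234, 188.86310406],
       [  0.        ,   0.        ,   1.        ]]), 'camera_from_world': array([[ 0.01225889, -0.99959439,  0.02570558, -0.08539834],
       [-0.99167552, -0.01544909, -0.12783185,  0.57381672],
       [ 0.12817713, -0.02392451, -0.99146268,  1.29666429],
       [ 0.        ,  0.        ,  0.        ,  1.        ]])}
```

```bash
python3 -c "
import cv2
for n in('scene','top'):
    cv2.imwrite(f'pics/{n}1.png',cv2.resize(cv2.imread(f'pics/{n}0.png'),(800,600),interpolation=cv2.INTER_CUBIC))"
```

```text
(no output)
```

View pics/scene1.png

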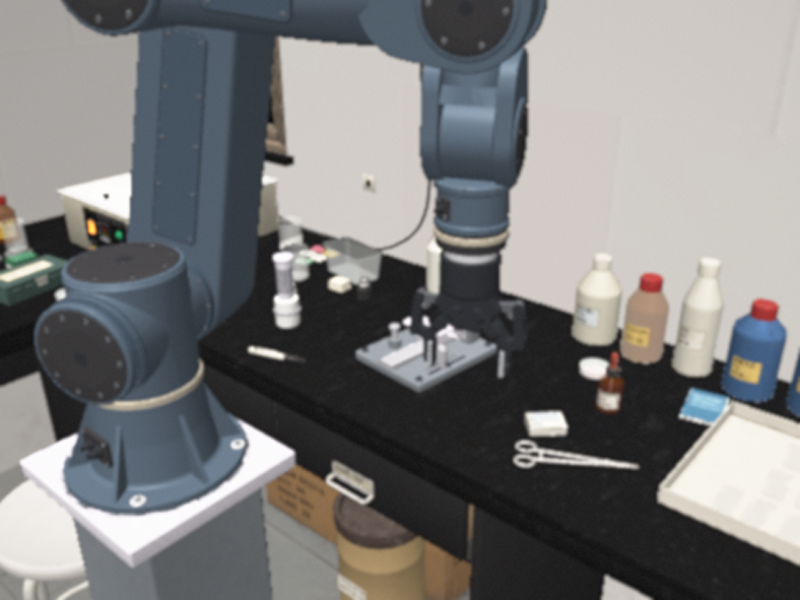

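View pics/top1.png

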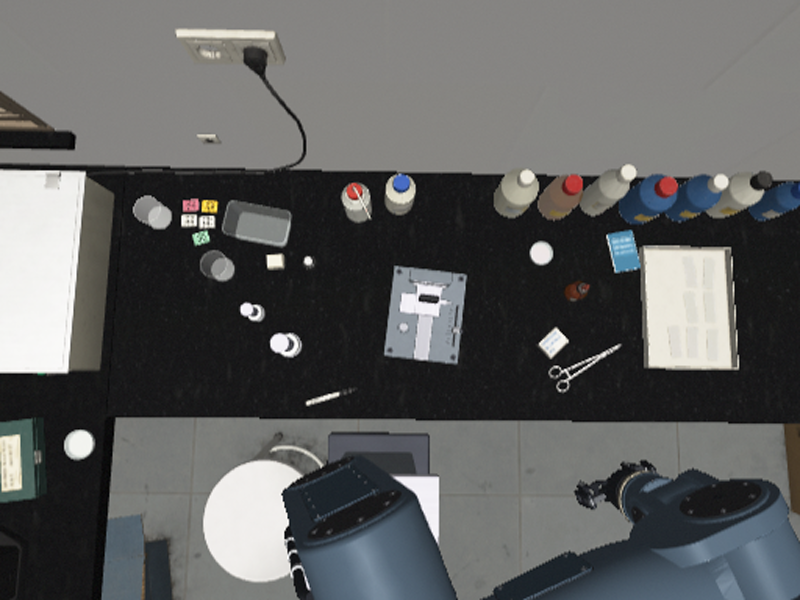

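Mallet look-alikes in the top view (800x600): A at (252,312), slimmer, and B at (287,345), thicker. The smaller one, A, fits the description. I'll confirm it in an enlarged crop with the clamp alongside.

```bash
cat > h.py <<'E'
import numpy as np
from station import get_obs, imaging, arm
def ray(n,u,v,z,cal=None):
    c=cal or imaging.get_calibration(n); T=np.array(c["camera_from_world"]); R,t=T[:3,:3],T[:3,3]
    o=-R.T@t; d=R.T@np.linalg.inv(c["K"])@[u,v,1]; return o+d*(z-o[2])/d[2]
def proj(n,p,cal=None):
    c=cal or imaging.get_calibration(n); T=np.array(c["camera_from_world"]); q=c["K"]@(T[:3,:3]@p+T[:3,3]); return q[:2]/q[2]
E
python3 -c "
import cv2,numpy as np
a=cv2.imread('pics/top0.png')
l=cv2.resize(a[180:240,145:205],(400,400),interpolation=cv2.INTER_CUBIC)
r=cv2.resize(a[165:237,238:310],(400,400),interpolation=cv2.INTER_CUBIC)
cv2.imwrite('pics/crop1.png',np.hstack([l,r]))"
```

```text
(no output)
```

View pics/crop1.png

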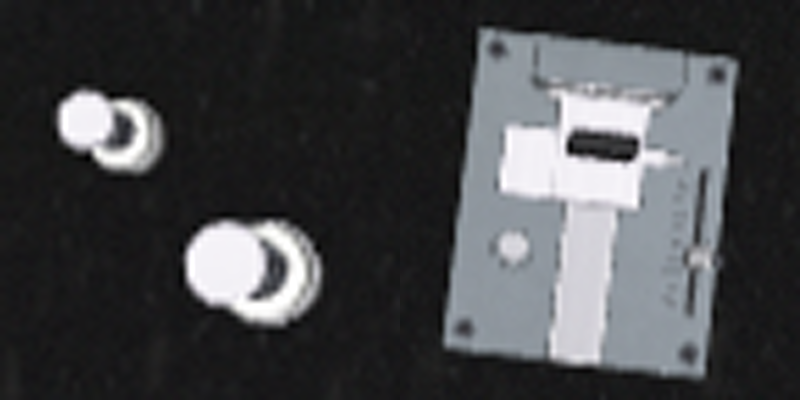

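A (crop (87,121), cap about 60 px wide against 82 for B) is the smaller mallet. The clamp's plate corners, pin (513,248), grip (602,145) and post (700,258) are all visible.

Run:
```python
from h import *
L=lambda u,v,z:ray("top",145+(u+.5)/6.667-.5,180+(v+.5)/6.667-.5,z)
R=lambda u,v,z:ray("top",238+(u-400+.5)/5.5556-.5,165+(v+.5)/5.5556-.5,z)
print("A cap",L(87,121,.112),"diam",np.linalg.norm(L(57,121,.112)-L(117,121,.112)),"A head",L(128,137,.044))
print("B cap",L(226,264,.112), np.linalg.norm(L(185,264,.112)-L(268,264,.112)))
c=np.array([R(480,28,.018),R(738,60,.018),R(705,378,.018),R(445,347,.018)])
print(c,c.mean(0)); print([np.linalg.norm(c[i]-c[i-1]) for i in range(4)])
dx=(c[0]+c[1]-c[2]-c[3]); dy=c[0]+c[3]-c[1]-c[2]; a1=np.arctan2(dx[1],dx[0]); a2=np.arctan2(-dy[0],dy[1]); print("yaw",a1,a2)
a=(a1+a2)/2; o=c.mean(0)
def loc(p): d=p-o; return d[0]*np.cos(a)+d[1]*np.sin(a), -d[0]*np.sin(a)+d[1]*np.cos(a), p
print("pin",loc(R(513,248,.066)));print("grip",loc(R(602,145,.108)));print("post",loc(R(700,258,.064)));print("pointer",loc(R(682,160,.05)))
```

```text
A cap [0.52858314 0.28329723 0.112     ] diam 0.03120186190026109 A head [0.52683561 0.27829111 0.044     ]
B cap [0.45489127 0.20780961 0.112     ] 0.04296470194798954
[[ 0.65106776 -0.044463    0.018     ]
 [ 0.63172572 -0.22229912  0.018     ]
 [ 0.41418577 -0.19969777  0.018     ]
 [ 0.43271609 -0.02425535  0.018     ]] [ 0.53242384 -0.12267881  0.018     ]
[np.float64(0.21928475623327467), np.float64(0.17888488495497867), np.float64(0.2187108763654968), np.float64(0.17641829717460883)]
yaw -0.09789628056916824 -0.10679468668422487
pin (np.float64(-0.04118515944110653), np.float64(0.050438257518121594), array([ 0.49660731, -0.06829672,  0.066     ]))
grip (np.float64(0.027618890909859462), np.float64(0.0020860331138103276), array([ 0.56011133, -0.12342543,  0.108     ]))
post (np.float64(-0.03330901183405256), np.float64(-0.07216962080300095), array([ 0.49191577, -0.19106771,  0.064     ]))
pointer (np.float64(0.031438653030709814), np.float64(-0.05492803913188303), array([ 0.55808615, -0.18053141,  0.05      ]))
```

```bash
python3 -m creep '[[[0.33,0.74,0.02,0.338],[0.33,0.74,0.02,0.338],[0.33,0.74,0.02,0.338],[0.33,0.74,0.02,0.338],[0.33,0.74,0.02,0.338],[0.33,0.74,0.02,0.338],[0.33,0.74,0.02,0.338],[0.33,0.74,0.02,0.338]]]' -1
```

```text
t: 0.9
ee_pos: [0.3597, -0.0942, 0.2199]
eef_rot: [2.327, 2.11, 0.0]
contact_force: [1.7, -1.7, 0.4]
finger_gap: 0.0854
grasp_force: 0.0
```

```bash
python3 -m creep '[[[0.168,0.375,-0.02,0],[0.168,0.375,-0.02,0],[0.168,0.375,-0.02,0],[0.168,0.375,-0.02,0],[0.168,0.375,-0.02,0],[0.168,0.375,-0.02,0],[0.168,0.375,-0.02,0],[0.168,0.375,-0.02,0]]]'
python3 -m creep '[[[0,0,0,0],[0,0,0,0],[0,0,0,0]]]'
python3 - <<'E'
from h import *
import cv2
c=imaging.get_calibration("wrist"); print(get_obs()["ee_pos"])
im=imaging.capture("wrist"); cv2.imwrite("pics/w1.png",im[:,:,::-1])
print("A cap pred",proj("wrist",np.array([.5276,.282,.112]),c),"foot",proj("wrist",np.array([.5276,.282,.0]),c))
np.savez("w1.npz",**c)
E
```

```text
t: 1.7
ee_pos: [0.5231, 0.2706, 0.1999]
eef_rot: [-2.333, -2.104, 0.001]
contact_force: [0.8, -0.5, 1.1]
finger_gap: 0.0851
grasp_force: 0.0
t: 2.0
ee_pos: [0.5225, 0.2677, 0.2004]
eef_rot: [2.334, 2.103, -0.001]
contact_force: [-0.4, 0.1, -0.0]
finger_gap: 0.0853
grasp_force: 0.0
[0.52254196 0.26765817 0.20043503]
A cap pred [255.29158022 171.7821434 ] foot [254.19146954 147.33532568]
```

View pics/w1.png

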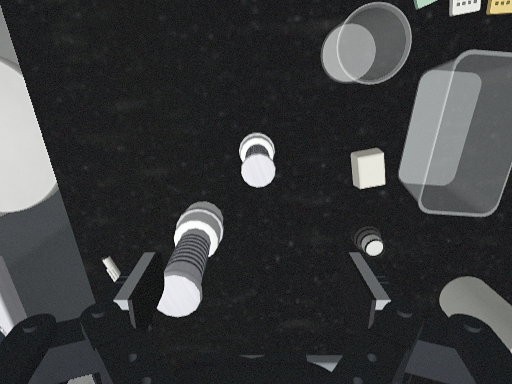

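Wrist view: smaller mallet's cap at (258,169), its band/head behind it at (257,146); the larger look-alike's cap at (180,296), eyepiece at (370,242).

Run:
```python
from h import *
c=np.load("w1.npz"); c={k:c[k] for k in c.files}
print("cap",ray("w",258,169.5,.112,c)); print("head foot",ray("w",257,148,.03,c))
print("eyep",ray("w",372.5,247,.048,c),"wax",ray("w",367,160,.022,c)); print("B cap",ray("w",180,297,.15,c),ray("w",200,218,0.03,c))
```

```text
cap [0.53006589 0.28373614 0.112     ]
head foot [0.53088639 0.28651368 0.03      ]
eyep [0.65167872 0.16195892 0.048     ] wax [0.65311877 0.25845953 0.022     ]
B cap [0.45546481 0.19214977 0.15      ] [0.4560884  0.21102678 0.03      ]
```

```bash
python3 -m creep '[[[0.007,0.016,0,0],[0.007,0.016,-0.05,0],[0.007,0.016,-0.10,0],[0.007,0.016,-0.142,0],[0.007,0.016,-0.142,0],[0.007,0.016,-0.142,0]]]'
python3 -m creep '[[[0,0,0,0],[0,0,0,0],[0,0,0,0],[0,0,0,0],[0,0,0,0],[0,0,0,0],[0,0,0,0]]]' 1 70
```

```text
t: 2.65
ee_pos: [0.53, 0.2838, 0.06]
eef_rot: [2.334, 2.102, 0.0]
contact_force: [0.3, 0.3, 0.6]
finger_gap: 0.0855
grasp_force: 0.0
t: 3.35
ee_pos: [0.5304, 0.2849, 0.0595]
eef_rot: [2.333, 2.104, 0.003]
contact_force: [-1.5, 0.2, 9.2]
finger_gap: 0.0273
grasp_force: 68.1
```

```bash
python3 -m creep '[[[0,0,0.03,0],[0,0,0.08,0],[0,0,0.12,0],[0,0,0.12,0],[0,0,0.12,0]]]'
python3 - <<'E'
from h import *
import cv2
a=imaging.capture("wrist");b=imaging.capture("scene")
o=get_obs(); print(o["ee_pos"],o["finger_gap"],o["contact_force"])
u,v=proj("scene",o["ee_pos"]).astype(int); print(u,v)
v0=max(v-50,0);u0=max(u-60,0)
cv2.imwrite("pics/w2.png",np.hstack([cv2.resize(a,(400,300)),cv2.resize(b[v0:v0+90,u0:u0+120],(400,300),interpolation=cv2.INTER_CUBIC)])[:,:,::-1])
E
```

```text
t: 3.85
ee_pos: [0.5302, 0.2847, 0.1787]
eef_rot: [2.333, 2.104, 0.002]
contact_force: [0.0, -0.4, -3.9]
finger_gap: 0.0272
grasp_force: 69.5
[0.52916095 0.28410857 0.17685954] 0.027398570602205286 [-0.73241293  0.81979082 -3.34529936]
179 145
```

View pics/w2.png

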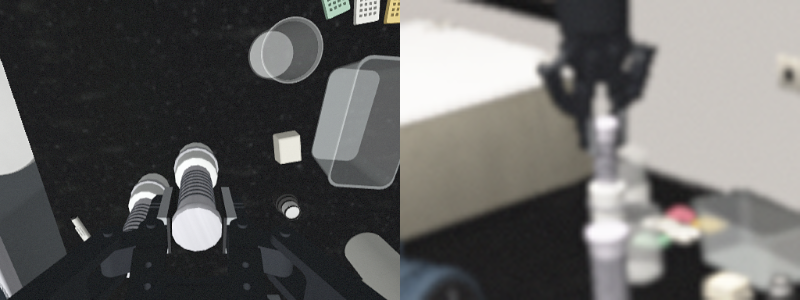

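The small mallet is held upright in the left half, cap at (197,228) between the fingers, and is clear of the bench. Next I carry it over the pin.

```bash
python3 -m creep '[[[-0.002,-0.02,0.01,0],[-0.006,-0.07,0.01,0],[-0.011,-0.12,0.01,0],[-0.016,-0.18,0.01,0],[-0.021,-0.23,0.01,0],[-0.026,-0.28,0.01,0],[-0.030,-0.33,0.01,0],[-0.032,-0.353,0.01,0]]]'
python3 -m creep '[[[0,0,-0.02,0],[0,0,-0.04,0],[0,0,-0.04,0],[0,0,-0.04,0]]]'
python3 - <<'E'
from h import *
import cv2
c=imaging.get_calibration("wrist");a=imaging.capture("wrist")
o=get_obs(); print(o["ee_pos"],o["finger_gap"],o["contact_force"])
cv2.imwrite("pics/w3.png",cv2.resize(a,(800,600),interpolation=cv2.INTER_CUBIC)[:,:,::-1]); np.savez("w3.npz",**c)
for p in ([.4973,-.0687,.066],[.4919,-.191,.064]): print(proj("w",np.array(p),c)*800/512)
E
```

```text
t: 4.75
ee_pos: [0.4961, -0.0717, 0.1877]
eef_rot: [-2.334, -2.101, 0.002]
contact_force: [1.0, 0.3, -3.2]
finger_gap: 0.0276
grasp_force: 69.4
t: 5.15
ee_pos: [0.4971, -0.0687, 0.1483]
eef_rot: [-2.333, -2.103, 0.002]
contact_force: [-0.1, -0.5, -1.9]
finger_gap: 0.0275
grasp_force: 69.4
[ 0.49771696 -0.06856503  0.14893484] 0.027515228296540017 [ 0.70149606  0.33371595 -1.94698571]
[392.92683541 298.00497395]
[404.72594279 483.17406914]
```

View pics/w3.png

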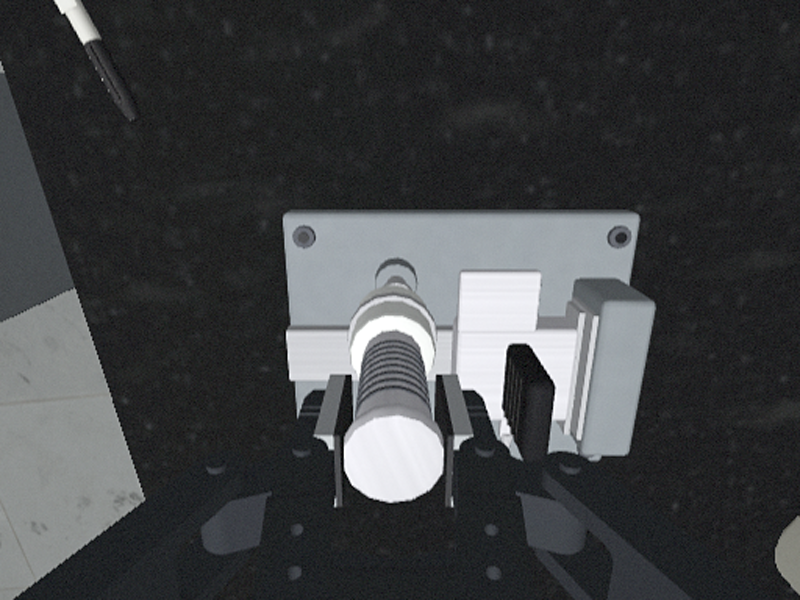

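The face sits over the pin: the boss at (395,272) lines up with the mallet axis at x=394. I press down next.

```bash
python3 -m creep '[[[0,0,-0.018,0],[0,0,-0.024,0],[0,0,-0.028,0],[0,0,-0.032,0],[0,0,-0.036,0],[0,0,-0.040,0],[0,0,-0.042,0],[0,0,-0.042,0]]]'
```

```text
t: 6.0
ee_pos: [0.4983, -0.0685, 0.1073]
eef_rot: [2.332, 2.103, 0.001]
contact_force: [-0.9, 0.3, 1.8]
finger_gap: 0.0274
grasp_force: 69.8
```

```bash
python3 -m creep '[[[0,0,-0.002,0],[0,0,-0.002,0]]]'; python3 -m creep '[[[0,0,-0.002,0],[0,0,-0.002,0]]]';python3 -m creep '[[[0,0,-0.002,0],[0,0,-0.002,0]]]'
```

```text
t: 6.2
ee_pos: [0.4983, -0.0685, 0.1053]
eef_rot: [2.332, 2.103, 0.001]
contact_force: [-1.7, 0.3, 4.0]
finger_gap: 0.0273
grasp_force: 69.9
t: 6.4
ee_pos: [0.4984, -0.0685, 0.1035]
eef_rot: [2.332, 2.103, 0.001]
contact_force: [-2.4, -0.7, 7.0]
finger_gap: 0.0269
grasp_force: 70.2
t: 6.6
ee_pos: [0.4996, -0.0687, 0.1031]
eef_rot: [2.33, 2.102, 0.004]
contact_force: [-4.8, 0.2, 28.3]
finger_gap: 0.0275
grasp_force: 71.3
```

```bash
python3 -m creep '[[[0,0,-0.001,0],[0,0,-0.001,0],[0,0,-0.001,0]]]'; python3 -m creep '[[[0,0,0.01,0],[0,0,0.05,0],[0,0,0.09,0],[0,0,0.09,0],[0,0,0.09,0]]]'
python3 - <<'E'
from h import *
import cv2
c=imaging.get_calibration("wrist");a=imaging.capture("wrist");b=imaging.capture("top")
o=get_obs(); print(o["ee_pos"],o["finger_gap"],o["contact_force"])
s=imaging.capture("scene"); u,v=proj("scene",np.array([.4973,-.0687,.044])).astype(int);print(u,v)
cv2.imwrite("pics/w4.png",np.hstack([cv2.resize(a[100:340,150:470],(400,300)),cv2.resize(s[v-45:v+45,u-50:u+70],(400,300),interpolation=cv2.INTER_CUBIC)])[:,:,::-1])
E
```

```text
t: 6.9
ee_pos: [0.5002, -0.0688, 0.1029]
eef_rot: [2.329, 2.101, 0.006]
contact_force: [-7.2, 0.9, 40.4]
finger_gap: 0.0271
grasp_force: 71.9
t: 7.4
ee_pos: [0.4984, -0.0686, 0.19]
eef_rot: [2.332, 2.103, 0.002]
contact_force: [0.5, 0.0, -2.7]
finger_gap: 0.0274
grasp_force: 70.6
[ 0.4972846  -0.06842311  0.18839143] 0.027064820564167813 [-1.00690167 -0.19682399 -2.83300965]
251 213
```

View pics/w4.png

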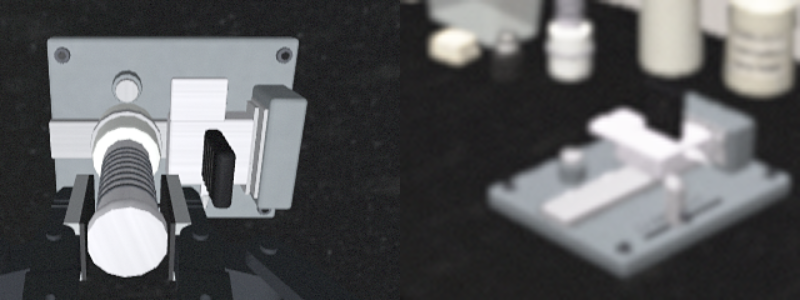

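The pin's head now sits on the boss (wrist crop (127,85), scene crop (572,160)), clear of the wing, and the mallet is still upright in the grip. Next I return it to its old spot.

```bash
python3 -m creep '[[[0.002,0.02,0,0],[0.006,0.07,0,0],[0.011,0.12,0,0],[0.016,0.18,0,0],[0.021,0.23,0,0],[0.026,0.28,0,0],[0.030,0.33,0,0],[0.0325,0.353,0,0]]]'
python3 -m creep '[[[0,0,0,0],[0,0,-0.04,0],[0,0,-0.08,0],[0,0,-0.11,0],[0,0,-0.12,0],[0,0,-0.125,0],[0,0,-0.125,0],[0,0,-0.125,0]]]'
python3 -m creep '[[[0,0,-0.002,0],[0,0,-0.002,0]]]'
```

```text
t: 8.35
ee_pos: [0.5294, 0.2874, 0.1878]
eef_rot: [-2.331, -2.105, 0.003]
contact_force: [0.4, -0.7, -0.9]
finger_gap: 0.0275
grasp_force: 70.5
t: 9.15
ee_pos: [0.5312, 0.2848, 0.0658]
eef_rot: [2.333, 2.103, 0.003]
contact_force: [0.2, 0.6, -3.3]
finger_gap: 0.0276
grasp_force: 70.4
t: 9.35
ee_pos: [0.5307, 0.2846, 0.0629]
eef_rot: [2.333, 2.104, 0.001]
contact_force: [0.2, -0.6, -2.1]
finger_gap: 0.0273
grasp_force: 70.4
```

```bash
python3 -m creep '[[[0,0,-0.001,0],[0,0,-0.001,0]]]'; python3 -c "
from h import *
print(get_obs()['joint_pos'])"
```

```text
t: 9.55
ee_pos: [0.5304, 0.2845, 0.0614]
eef_rot: [2.333, 2.104, 0.0]
contact_force: [0.2, 0.1, -2.5]
finger_gap: 0.0273
grasp_force: 70.4
[ 4.92353861e-01  4.85621810e-01 -2.77539615e-02  1.05732404e+00
 -4.48158571e-06  2.16655928e+00]
```

```bash
python3 -m creep '[[[0,0,-0.001,0],[0,0,-0.001,0]]]';python3 -m creep '[[[0,0,-0.001,0],[0,0,-0.001,0]]]'
```

```text
t: 9.75
ee_pos: [0.5303, 0.2844, 0.0602]
eef_rot: [-2.333, -2.104, 0.0]
contact_force: [0.4, -0.7, -2.5]
finger_gap: 0.0275
grasp_force: 70.4
t: 9.95
ee_pos: [0.5305, 0.2846, 0.0596]
eef_rot: [2.333, 2.104, 0.001]
contact_force: [-0.6, 0.3, 1.2]
finger_gap: 0.0275
grasp_force: 70.8
```

```bash
python3 -m creep '[[[0,0,0,0],[0,0,0,0],[0,0,0,0],[0,0,0,0],[0,0,0,0],[0,0,0,0],[0,0,0,0],[0,0,0,0]]]' -1
python3 -m creep '[[[0,0,0.03,0],[0,0,0.07,0],[0,0,0.11,0],[0,0,0.14,0],[0,0,0.14,0]]]'
python3 - <<'E'
from h import *
import cv2
c=imaging.get_calibration("wrist");a=imaging.capture("wrist")
o=get_obs(); print(o["ee_pos"],o["finger_gap"],o["contact_force"])
cv2.imwrite("pics/w5.png",a[:,:,::-1])
print("cap pred",proj("w",np.array([.5305,.2845,.112]),c))
E
```

```text
t: 10.75
ee_pos: [0.5303, 0.2845, 0.0594]
eef_rot: [2.333, 2.104, 0.0]
contact_force: [0.6, -0.2, -0.2]
finger_gap: 0.0852
grasp_force: 0.0
t: 11.25
ee_pos: [0.532, 0.2853, 0.2038]
eef_rot: [2.332, 2.103, 0.01]
contact_force: [0.9, 0.2, -0.6]
finger_gap: 0.0854
grasp_force: 0.0
[0.53134398 0.2849913  0.20124141] 0.08562842561762894 [ 0.5978766   1.58931513 -1.30584147]
cap pred [248.86145552 188.74525262]
```

View pics/w5.png

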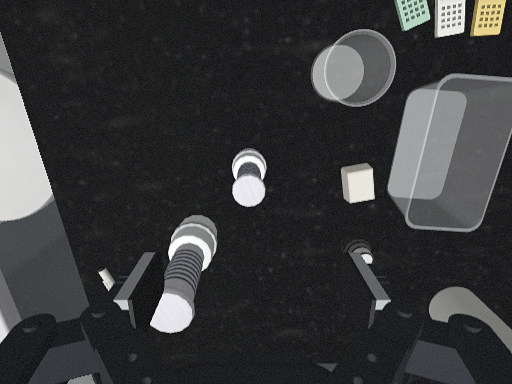

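The mallet stands upright, cap at (249,190) right where predicted. Now over the clamp to measure the pointer and post.

```bash
python3 -m creep '[[[0,-0.05,0.02,0],[0,-0.1,0.02,0],[0,-0.15,0.02,0],[0,-0.2,0.02,0],[0,-0.25,0.02,0],[0,-0.3,0.02,0],[0,-0.35,0.02,0],[0,-0.40,0.02,0]]]'
python3 -m creep '[[[0,-0.05,0,0],[0,-0.08,0,0],[0,-0.08,0,0],[0,-0.08,0,0]]]'
python3 - <<'E'
from h import *
import cv2
c=imaging.get_calibration("wrist");a=imaging.capture("wrist")
o=get_obs(); print(o["ee_pos"],o["eef_rot"])
np.savez("w6.npz",**c); cv2.imwrite("pics/w6r.png",a[:,:,::-1])
P=[proj("w",np.array(p),c) for p in ([.4925,-.1914,.064],[.558,-.1805,.05],[.561,-.1246,.108])];print(P)
m=np.mean(P,0).astype(int); x0=max(m[0]-100,0);y0=max(m[1]-75,0);print(x0,y0)
cv2.imwrite("pics/w6.png",cv2.resize(a[y0:y0+150,x0:x0+200],(800,600),interpolation=cv2.INTER_CUBIC)[:,:,::-1])
E
```

```text
t: 12.1
ee_pos: [0.5294, -0.1139, 0.2182]
eef_rot: [-2.332, -2.103, 0.001]
contact_force: [1.0, 0.1, 0.9]
finger_gap: 0.0853
grasp_force: 0.0
t: 12.5
ee_pos: [0.5298, -0.1922, 0.2181]
eef_rot: [-2.333, -2.101, 0.001]
contact_force: [-0.5, 0.3, 0.5]
finger_gap: 0.0853
grasp_force: 0.0
[ 0.52997106 -0.19148253  0.2184748 ] [-2.33249540e+00 -2.10247437e+00  7.45010736e-04]
[array([216.44803217, 172.21056441]), array([276.06868105, 153.11820929]), array([279.34706019, 102.0211746 ])]
157 67
```

View pics/w6.png

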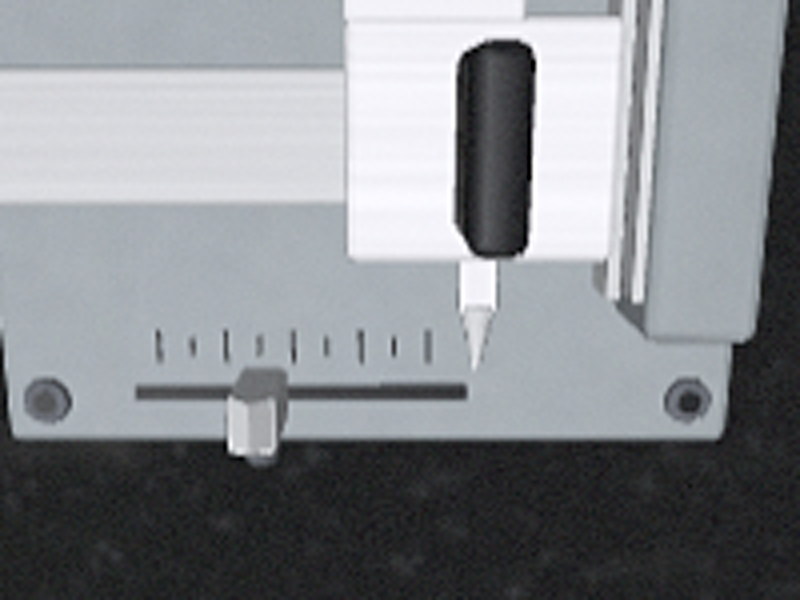

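Wrist crop: pointer tip at (475,370), post ridge at (249,425), grip top from (458..535, 40..255).

Run:
```python
from h import *
c=np.load("w6.npz"); c={k:c[k] for k in c.files}
f=lambda u,v,z: ray("w",157+(u+.5)/4-.5,67+(v+.5)/4-.5,z,c)
a=-.1
R=np.array([[np.cos(a),np.sin(a)],[-np.sin(a),np.cos(a)]])
post=f(249,425,.064);tip=f(475,370,.05); d=R@(tip-post)[:2]
g=f(497,148,.108); print(post,tip,"pull",d); print("grip",g)
jl,jr=f(347,140,.058),f(618,140,.058); print("jaw centre",(jl+jr)/2,np.linalg.norm(jl-jr),R@(((jl+jr)/2-post)[:2]))
s1,s2=f(48,400,.018),f(688,400,.018); print("yaw",np.arctan2(*(s2-s1)[1::-1]))
```

```text
[ 0.49496608 -0.19239474  0.064     ] [ 0.55671191 -0.18705945  0.05      ] pull [0.06090472 0.01147293]
grip [ 0.56219651 -0.1260504   0.108     ]
jaw centre [ 0.56292656 -0.1265633   0.058     ] 0.06824996192279714 [0.06104879 0.07228729]
yaw -0.1050923097465997
```

```bash
python3 -m creep '[[[0.025,0.04,0,0],[0.032,0.066,0,0],[0.032,0.066,-0.03,0],[0.032,0.066,-0.07,0],[0.032,0.066,-0.11,0],[0.032,0.066,-0.144,0],[0.032,0.066,-0.144,0],[0.032,0.066,-0.144,0]]]'
python3 -m creep '[[[0,0,0,0],[0,0,0,0],[0,0,0,0],[0,0,0,0],[0,0,0,0],[0,0,0,0],[0,0,0,0],[0,0,0,0]]]' 1 80
```

```text
t: 13.35
ee_pos: [0.5623, -0.125, 0.0761]
eef_rot: [-2.332, -2.105, 0.0]
contact_force: [-0.6, -1.3, 0.4]
finger_gap: 0.0855
grasp_force: 0.0
t: 14.15
ee_pos: [0.5628, -0.1261, 0.076]
eef_rot: [2.333, 2.103, 0.001]
contact_force: [-1.0, 0.3, 7.1]
finger_gap: 0.0117
grasp_force: 78.6
```

```bash
python3 -m creep '[[[-0.008,0.0008,0,0],[-0.016,0.0016,0,0],[-0.024,0.0024,0,0],[-0.032,0.0032,0,0],[-0.040,0.004,0,0],[-0.048,0.0048,0,0],[-0.055,0.0056,0,0],[-0.055,0.0056,0,0]]]'
python3 -m creep '[[[0,0,0,0],[0,0,0,0],[0,0,0,0]]]'
python3 - <<'E'
from h import *
import cv2
im={n:imaging.capture(n) for n in("top","wrist","scene")}
o=get_obs(); print(o["ee_pos"],o["contact_force"])
for n in im: cv2.imwrite(f"pics/p_{n}.png",im[n][:,:,::-1])
np.savez("w7.npz",**imaging.get_calibration("wrist"))
b=im["top"][195:240,265:310]; s=im["scene"]; u,v=proj("scene",np.array([.495,-.190,.057])).astype(int); print(u,v, proj("top",np.array([.495,-.19,.06])),proj("wrist",np.array([.495,-.19,.06])))
cv2.imwrite("pics/w7.png",np.hstack([cv2.resize(b,(400,400),interpolation=cv2.INTER_CUBIC),cv2.resize(s[v-25:v+25,u-25:u+25],(400,400),interpolation=cv2.INTER_CUBIC)])[:,:,::-1])
E
```

```text
t: 14.95
ee_pos: [0.5085, -0.1204, 0.0761]
eef_rot: [2.332, 2.102, 0.004]
contact_force: [10.0, -0.0, -4.3]
finger_gap: 0.0116
grasp_force: 78.5
t: 15.25
ee_pos: [0.5092, -0.1205, 0.0761]
eef_rot: [2.331, 2.102, 0.004]
contact_force: [10.2, -0.5, -2.1]
finger_gap: 0.0114
grasp_force: 78.7
[ 0.50917145 -0.12049816  0.07606332] [10.29901401  0.38939196 -2.26633279]
281 222 [291.17657522 210.25471217] [241.20031641 314.53462341]
```

View pics/w7.png

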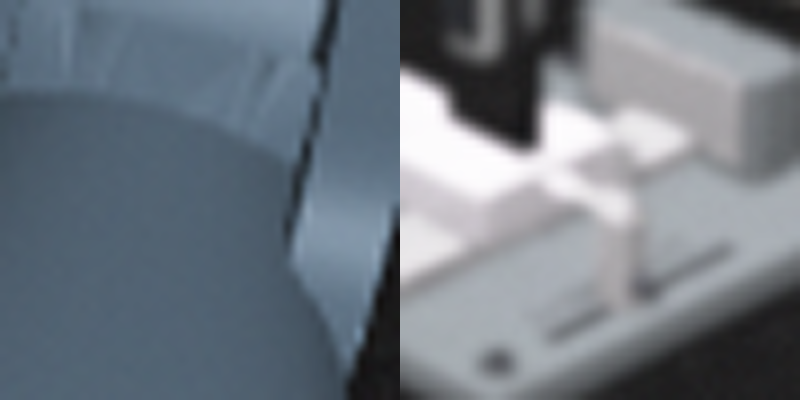

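Run:
```python
from h import *
import cv2
c=np.load("w6.npz"); c={k:c[k] for k in c.files}
f=lambda u,v,z: ray("w",157+(u+.5)/4-.5,67+(v+.5)/4-.5,z,c)
a=-.104; R=np.array([[np.cos(a),np.sin(a)],[-np.sin(a),np.cos(a)]])
mid=(f(48,400,.018)+f(688,400,.018))/2
for n,p in(("post",f(249,425,.064)),("tip",f(475,370,.05)),("jawL",f(347,140,.058)),("jawR",f(618,140,.058)),("grip",f(497,148,.108)),("slotL",f(136,392,.018)),("slotR",f(467,392,.018)),("t0",f(159,345,.018)),("t8",f(428,345,.018))): print(n,R@(p-mid)[:2]*1e3)
g=cv2.cvtColor(cv2.imread("pics/w6r.png"),cv2.COLOR_BGR2GRAY)
print("post px rows 163-183, cols 208-232");print(g[163:184,208:233])
# scene predictions in crop coords at present pull
e=np.array([np.cos(a),np.sin(a),0]); post=f(249,425,.064); tip=f(475,370,.05)
s=lambda p:(proj("scene",p)-[281-25,222-25]+.5)*8+[400,0]
print("scene post",s(post),"foot",s(post-[0,0,.046]))
for d in(.050,.052,.054,.056,.06): print(d,s(tip-e*d))
s0=cv2.imread("pics/p_scene.png",0); print("scene rows 215-236 cols 270-292");print(s0[215:237,270:292])
```

```text
post [-31.13813209   4.64196749]
tip [29.72021021 16.35842672]
jawL [-4.50393042 77.21975738]
jawR [63.74596708 77.12598266]
grip [28.84166737 77.60720698]
slotL [-69.99108415   2.55678953]
slotR [29.92123425  2.44673062]
t0 [-62.20770253  16.9104049 ]
t8 [17.994175  16.8177647]
post px rows 163-183, cols 208-232
[[123 123 123 120 120 118 123 130 112 114 114 112 111 112 116 112 115 115
  111 100 107 120 121 121 121]
 [ 77  78  80  79  74  74  79 111 117 111 111 111 111 112 113 110 115 111
  109  97  94  71  72  69  65]
 [ 74  79  72  76  73  69 101 109 107 116 113 112 113 115 109 108 106 110
  104 102  99  72  69  69  69]
 [ 93  92  93  91  91  78 179 143 104 104 110 112 109 111 108 116 145 128
  102  97 100  89  87  84  85]
 [159 161 158 162 159 153 207 193 184 167 127 128 132 141 154 154 177 166
   98  98  98 161 161 160 161]
 [181 179 180 180 179 174 207 205 207 200 186 159 162 166 173 169 186 185
   92  99  90 184 181 180 179]
 [178 177 179 177 177 170 208 203 204 205 205 169 169 172 171 170 176 188
   93  97  94 182 177 177 177]
 [177 178 179 178 178 158 209 204 203 204 204 171 
[... 3039 characters left out ...]
5 171 169 167 157 146 147 153
  158 159 157 150]
 [171 172 171 172 174 174 174 175 176 174 171 167 168 167 155 139 138 148
  154 149 139 132]
 [171 171 171 174 173 173 174 173 172 169 165 165 167 164 148 129 123 131
  134 128 126 134]
 [173 172 172 173 173 174 171 168 164 157 158 162 166 162 141 113 104 105
  113 127 142 156]
 [172 173 172 174 172 169 163 159 154 150 153 159 164 160 139 112  96  97
  118 146 163 169]
 [173 171 172 172 168 164 159 156 153 150 150 152 157 160 146 128 118 120
  138 160 166 163]
 [172 170 168 166 162 160 161 156 151 143 136 134 148 158 156 149 146 148
  153 156 153 143]
 [173 167 164 160 160 158 157 148 135 123 121 132 149 162 164 162 160 155
  150 141 129 120]]
```

```bash
python3 -m creep '[[[-0.004,0.0004,0,0],[-0.0075,0.0008,0,0],[-0.0075,0.0008,0,0],[-0.0075,0.0008,0,0],[-0.0075,0.0008,0,0]]]'
cat > chk.py <<'E'
from h import *
import cv2
c=imaging.get_calibration("wrist"); g=cv2.cvtColor(imaging.capture("wrist"),cv2.COLOR_RGB2GRAY)
o=get_obs(); print(o["ee_pos"],o["contact_force"])
c6=np.load("w6.npz"); c6={k:c6[k] for k in c6.files}
f=lambda u,v,z: ray("w",157+(u+.5)/4-.5,67+(v+.5)/4-.5,z,c6)
a=-.104; e=np.array([np.cos(a),np.sin(a)]); n=np.array([-e[1],e[0]])
O=f(249,425,.064)[:2]+.0311*e+.0735*n; print("O",O)
W=lambda x,y,z: np.r_[O+x*e+y*n,z]
for pull in(.059,.061,.063): print(pull,[proj("w",W(-.005-pull,y,.058),c).round(1) for y in(.035,.06)])
print("plate edges y=.06",proj("w",W(-.11,.06,.018),c),proj("w",W(.11,.06,.018),c),"pin",proj("w",W(-.04,.05,.044),c))
for y in(.035,.045,.055,.06):
    u,v=proj("w",W(-.066,y,.058),c); r=int(round(v)); k=int(u)
    print(y,r,k-12,g[r,k-12:k+13])
u,v=proj("w",W(-.11,.07,.018),c); print("pl",int(v),int(u)-8,g[int(v),int(u)-8:int(u)+9])
u,v=proj("w",W(.11,.07,.018),c); print("pr",u,int(v),int(u)-8,g[int(v),int(u)-8:int(u)+9])
E
python3 chk.py
```

```text
t: 15.9
ee_pos: [0.5018, -0.1197, 0.0761]
eef_rot: [2.331, 2.102, 0.004]
contact_force: [10.9, -0.7, -2.5]
finger_gap: 0.0117
grasp_force: 78.6
[ 0.50179059 -0.11971598  0.07607022] [11.12826718 -0.14866578 -3.32945476]
O [ 0.53352827 -0.12252045]
0.059 [array([197.8, 168.8]), array([195.4, 127. ])]
0.061 [array([194.5, 168.8]), array([192., 127.])]
0.063 [array([191.2, 168.8]), array([188.5, 127. ])]
plate edges y=.06 [139.45183094 120.09266768] [451.79279524 119.99315352] pin [237.91244662 140.27352149]
0.035 169 182 [149 147 150 149 148 151 147 147 150 149 152 148 132 213 213 220 218 219
 220 219 219 220 221 219 220]
0.045 152 181 [152 148 150 149 152 150 146 150 151 150 146 149 132 217 219 226 225 224
 224 225 225 224 224 226 225]
0.055 136 180 [151 148 151 150 148 151 150 151 153 149 151 150 132 210 210 219 219 220
 219 219 220 219 219 219 219]
0.06 127 179 [147 151 149 151 149 151 148 151 149 145 148 147 146 167 216 221 225 223
 225 224 223 223 224 223 224]
pl 105 129 [ 31  30  19  33  22  28  19  31  29  22  32 147 146 147 155 152 154]
pr 454.77274496514497 105 446 [108 138 149 148 142 131 101  24  25  30  26  27  27  30  22  28  22]
```

```bash
python3 -c "
from h import *
o=get_obs(); print(o['t'],o['ee_pos'],o['grasp_force']); print(arm.close_job())"
```

```text
15.95 [ 0.50179059 -0.11971598  0.07607022] 78.56037139892578
the job is handed in; nothing more can be done
None
```

I drove the pin down onto its boss, stood the mallet upright back at its old spot, and am holding the jaw by its grip at a pull of about 61 mm, level with the mark post to within about 1 mm by my measurements; the job was handed in at 16 s.

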